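Hover the decorating stamp over the plaque

ROBOT

A 6-joint arm with a two-finger parallel gripper is mounted at the origin on the work surface. World frame = base frame: x ahead of the robot, y to its left, z up, the work surface at z = 0. Lengths are in m, angles in rad, forces in N, time in s.
With the tool pointing down it reaches from about 0.4 to 0.825 m from the base axis. Payload 7 kg.
Tool frame: the origin (TCP) lies on the centre line of the jaws, within the pads' length; the fingertips stand 22 mm ahead of it and the grasp point (between the pads) lies 3 mm ahead of it (arm.tcp_to_tips is the distance from the TCP to the fingertips, in m); z points along the fingers, y is the line along which they close (so a half turn about z gives the same grasp; the last joint's range is limited). The gripper opens to 88 mm and grips with 3 to 60 N. Pads are 19 mm wide; open, the fingers measure 130 mm over their backs; the gripper's body (78 mm by 193 mm) begins 47 mm behind the grasp point.
Start: joints at [-0.98, 0.359, 0.012, 0, -1.224, -0.288], TCP at [0.201, -0.644, 0.249] pointing down, gripper open.
Joint ranges: [-3.07, 3.07], [-1.43, 2.12], [-1.02, 1.25], [-3.03, 1.67], [-3.05, -0], [-3.03, 3.03]. Speed limits (rad/s): [2.39, 2.39, 3.01, 3.14, 3.14, 3.14].

INTERFACE

Orientations are given as [roll, pitch, yaw] about the fixed x, y, z axes, in that order (R = Rz(yaw) Ry(pitch) Rx(roll)).
In Python, from station import arm gives the robot as it stands.
- The arm moves only by the tool jog_arm, never from a script. Its argument "targets" is a list of rows, each an object of numbers: "dx", "dy", "dz": the shift along the tool's x, y, z in mm; "rx", "ry", "rz": the turn, a rotation vector about the tool's x, y, z in rad; "gripper": the closure, from 0 (fully open) to 1 (shut). In form: [{"dx": .., "dy": .., "dz": .., "rx": .., "ry": .., "rz": .., "gripper": ..}, ...]. A call has exactly 8 rows; each row is the pose to reach, as a shift and turn from the pose commanded when the call began, along the tool's axes at that moment; what a row does not reach only later rows make up. A row lasts 1/12 s, in which the tool goes at most 41.7 mm and 7.16 degrees, less where a joint would pass 70% of its speed; a pose out of reach is approached as far as the arm can. A call with a gripper value outside its range is refused whole. The fingers move at their own pace and stop on an object; "force" is the grip in N (left out, the last holds). Time passes only in rows, so rows that repeat a pose let the fingers close, or fill a call up. It gives the time, the measured TCP pose, the force, the opening and the grip force at its end, in the units of the state.
- arm.get_state(): the state, without advancing time (a new reading comes with each control period).
- arm.grab_frame(name): name is "scene" or "top" or "wrist"; returns a dict with "frame" (480x640x3 uint8, red, green, blue), "z_map" (480x640 float32, m along the optical axis (not along the pixel's ray), 0 where there is no reading), "fx", "fy", "cx", "cy" (pixels), "view" (4x4, takes a point from world to camera coordinates). Camera axes: x right, y down, z forward; pixel columns grow to the right and rows downward; lengths in m; the calibration is good to about 2 mm. A picture is of the moment at which its call begins.
- arm.job_done(): hands the job in; it is judged then, once.
The state is a dict: "t": time; "q": joint angles; "qd": joint speeds; "joint_efforts": joint torques, N m; "eef_pos": TCP position; "ee_rot": TCP orientation; "force": force on the tool from outside, world axes, zero at the start; "moment": the same for the moment, N m; "width": finger opening in m; "gripper_force": force on a finger pad.
Only numpy, scipy, OpenCV 4.12 (cv2) and the standard library are available. Lean on these libraries where they do the work, as an engineer would, in place of code of your own. Each camera call takes 0.05 s, during which the arm holds its last target. There are 200 camera calls.

TASK

The decorating stamp is clamped in the little blue bench vise: slide the vise's jaw open by its red post, at least half of its travel, lift the stamp out by its handle and carry it over the tray of bottles to the porcelain plaque on the green wheel. Finish while still holding it there, level and still, its pad hovering about 1 cm above the plaque, centred and squared over the blue painted frame, so that the placement can be checked before stamping. The plaque is freshly glazed: never touch it with the stamp or shift it, and leave the bottles, bowl, cup and tape where they are.

Things in the scene. Friction and masses are not known exactly. Their poses are not given: they have to be found in the camera images.
- vise: blue vise fixed to the table, base 250 x 90 x 30 mm. Origin on the table under the clamped stamp's centre; x along the slide, from sliding to fixed steel jaw (base x -175 to 75 mm). Stamp stands at z = 30 mm. Fixed jaw: x 30.5 to 54.5, 70 mm wide, top at z = 60 mm. Sliding jaw's top at z = 62.5 mm; its lip over the stamp's shoulder blocks lifting until the jaw is open 10 mm.
- jaw (a joint): sliding jaw of the vise: 0 = shut on the stamp, grows as it slides away from the stamp along the vise's -x, stops at 0.045 (m). It starts at 0 to 0.003, resists with about 4 N of dry friction and stays where it is left; no spring.
- jaw_post (a point): the red upright post on the sliding jaw, by which it is pulled: a round post of 16 mm diameter; this point lies on its axis, 88 mm above the table, 19 mm below its top; the post stands free from 50 to 107 mm above the table, 85 mm from the stamp's middle when shut; it moves with the jaw.
- stamp: decorating stamp, about 0.12 kg, 85 mm tall: black rubber pad 56 x 36 x 4 mm, pale wood block 60 (x) x 40 (y) x 20 mm, dark wood handle bar 40 (x) x 22 (y) mm from 24 to 85 mm above the origin. Origin at the centre of the pad's underside, x along its length, z up. In the vise its x lies along the vise's x; grip the handle across y.
- wheel: banding wheel (turntable for decorating) that does not turn, fixed to the table: green top 210 mm across, 60 mm above the table. Origin on the table at its centre.
- plaque: white porcelain plaque 100 (x) x 76 (y) x 8 mm lying loose on the wheel, with a blue rectangular frame painted at its centre, 72 x 52 mm outside and 66 x 46 mm inside, long side along x. Origin at the centre of its underside, z up.
- frame (a point): centre of the painted blue frame, on the top face of the plaque, 68 mm above the table; axes as the plaque's. The stamp's length goes along its x; either way round will do.
- rack: open blue plastic tray 300 (x) x 85 (y) x 40 mm, fixed to the table between vise and wheel, with the three bottles standing in it. Origin on the table under its centre, x along its length.
- bottle_green: green bottle with yellow cap, 54 mm across, 150 mm tall, stands in the tray (its foot 5 mm above the table). Origin at the centre of its foot.
- bottle_white: white bottle, 52 mm across, 165 mm tall, in the tray. Origin at the centre of its foot.
- bottle_yellow: yellow bottle with red cap, 56 mm across, 130 mm tall, in the tray. Origin at the centre of its foot.
- bowl: white porcelain bowl, 90 mm across, 45 mm high, on the table beyond. Origin at the centre of its foot.
- cup: yellow cup, 68 mm across, 55 mm high, on the table beyond. Origin at the centre of its foot.
- tape: roll of yellow tape lying flat, 90 mm across, 24 mm high, on the table beyond. Origin at the centre of its underside.
There are look-alikes about, which are no part of the job. There is more than one size of the wheel; the one meant has the size given above. Of the things that look like the stamp, the larger one is meant.

How it is judged:
By the outcome, as a careful person would: the job done as asked, in the order asked, and still so for the second after the job is handed in, while the arm keeps its last pose, push and grip.
It also fails if it takes over 59 s, if anything falls off the work surface, if the arm or the gripper's body presses on something with over 40 N, if the wrist force passes 120 N, or if a joint passes its speed limit or range.

## Working session

There is one attempt and no reset: what is moved stays moved. The work goes in short steps, Python scripts to look and compute and a tool call to move; the robot and the scene stay as the last step left them, time stands still between calls to the robot, and variables do not carry over. Pictures are saved under pics/ and viewed, at most 10 in all, crops included, and the job is handed in when it is done.

Besides the shell and the picture viewer there is one more tool, called after ">>>" in YAML: its name, and indented under it one key for each argument. jog_arm: Moves the arm, as the interface text tells. Its arguments: {"type":"object","properties":{"targets":{"type":"array","items":{"type":"object","properties":{"dx":{"type":"number"},"dy":{"type":"number"},"dz":{"type":"number"},"rx":{"type":"number"},"ry":{"type":"number"},"rz":{"type":"number"},"gripper":{"type":"number"}}}},"force":{"type":"number"}},"required":["targets"]}

```bash
mkdir -p pics; ls; python3 - <<'E'
from station import arm
import cv2,numpy as np
for n in("scene","top"):
    f=arm.grab_frame(n); cv2.imwrite(f"pics/{n}0.png",f["frame"][:,:,::-1]); np.savez(f"pics/{n}0.npz",**f)
    print(n,f["fx"],f["cx"],f["cy"],f["view"].round(3).tolist())
s=arm.get_state();print(s)
E
```

```text
pics
scene 451.80761416072494 323.07710761520144 238.31981156622652 [[-0.379, 0.925, 0.017, 0.211], [0.677, 0.29, -0.676, -0.322], [-0.631, -0.244, -0.736, 1.358], [0.0, 0.0, 0.0, 1.0]]
top 457.13470762838944 319.99393455419676 238.50722619240196 [[0.013, -1.0, 0.003, -0.01], [-0.997, -0.014, -0.07, 0.57], [0.07, -0.002, -0.998, 1.034], [0.0, 0.0, 0.0, 1.0]]
{'t': 0.1, 'q': array([-9.79901989e-01,  3.59302269e-01,  1.11549374e-02, -3.00766013e-04,
       -1.22411891e+00, -2.88119371e-01]), 'qd': array([-0.0006689 , -0.00150796,  0.00413081,  0.00140868,  0.00070751,
        0.00039606]), 'joint_efforts': array([-3.51215691e-03, -5.84161448e+01,  2.93750560e+01,  7.01547593e+00,
        1.01445973e-02, -4.00712236e-05]), 'eef_pos': array([ 0.20112797, -0.64390954,  0.24772811]), 'ee_rot': array([ 3.14010298e+00, -1.46611693e-04, -2.83891998e+00]), 'force': array([0.04697045, 0.24231358, 0.38714346]), 'moment': array([0.05874304, 0.05099103, 0.03598801]), 'gripper_force': 0.0, 'width': 0.08790056745444357}
```

View pics/scene0.png

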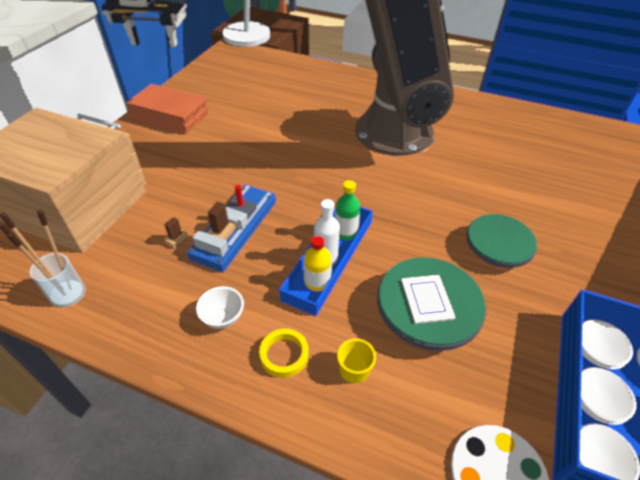

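View pics/top0.png

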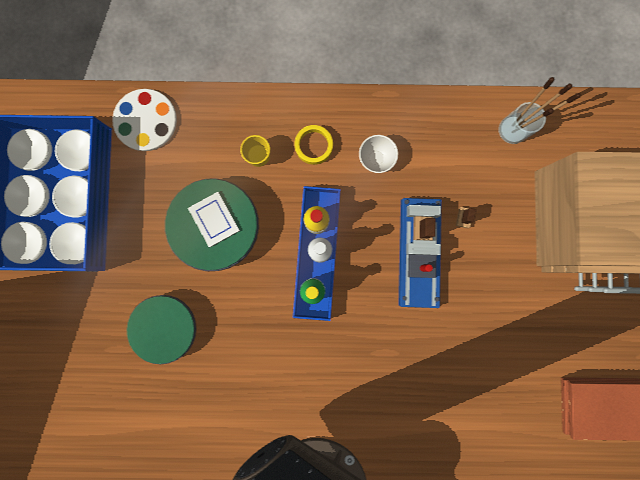

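The scene view shows the vise near (235,225) with its red post at (240,195), the bottles around (330,240), and the plaque at (428,298). In the top view the vise is at (421,250), the post at (427,268), the handle at (427,228), and the plaque at (213,219). I'll enlarge the top view.

```bash
cat > h.py <<'E'
import numpy as np,cv2
def load(n): return dict(np.load(f"pics/{n}.npz"))
def ray(f,u,v,z):
    "world point of pixel (u,v) on the plane of height z"
    R=f["view"][:3,:3];c=-R.T@f["view"][:3,3]
    d=R.T@np.array([(u-f["cx"])/f["fx"],(v-f["cy"])/f["fy"],1]); return c+d*(z-c[2])/d[2]
def deproj(f,u,v):
    R=f["view"][:3,:3];z=f["z_map"][v,u]
    p=np.array([(u-f["cx"])/f["fx"]*z,(v-f["cy"])/f["fy"]*z,z]); return R.T@(p-f["view"][:3,3])
def cloud(f):
    v,u=np.mgrid[:480,:640];z=f["z_map"];p=np.stack([(u-f["cx"])/f["fx"]*z,(v-f["cy"])/f["fy"]*z,z],-1)
    return (p-f["view"][:3,3])@f["view"][:3,:3]
E
python3 - <<'E'
from h import *
f=load("top0");im=f["frame"][:,:,::-1]
a=cv2.resize(im[190:315,390:490],None,fx=4,fy=4,interpolation=cv2.INTER_CUBIC)
b=cv2.resize(im[180:260,180:250],(400,457),interpolation=cv2.INTER_CUBIC)
c=np.zeros((500,800,3),np.uint8);c[:,:400]=a;c[:457,400:]=b
cv2.imwrite("pics/crop1.png",c)
P=cloud(f);np.set_printoptions(precision=4,suppress=True)
for k,(lo,hi,x0,x1,y0,y1) in dict(plaque=((150,150,150),(256,256,256),180,250,180,260),post=((0,0,120),(80,80,256),400,445,250,290)).items():
    m=cv2.inRange(im,lo,tuple(min(h,255) for h in hi));M=np.zeros_like(m);M[y0:y1,x0:x1]=m[y0:y1,x0:x1]
    v,u=np.nonzero(M);print(k,len(u),u.mean(),v.mean(),P[v,u].mean(0),P[v,u,2].min(),P[v,u,2].max())
    r=cv2.minAreaRect(np.stack([u,v],1).astype(np.float32));bp=cv2.boxPoints(r)
    if k=="plaque":
        w=np.array([ray(f,*q,0.068) for q in bp]);print(w,w.mean(0),np.linalg.norm(np.diff(w,axis=0),axis=1))
m=(P[...,2]>.108)&(P[...,2]<.125)
m[:,:400]=0;m[:,445:]=0;m[:205]=0;m[260:]=0
v,u=np.nonzero(m);print("handle top",len(u),P[v,u].mean(0));print(cv2.minAreaRect(P[v,u,:2].astype(np.float32)*1000))
for n,x0,x1,y0,y1,h in(("g",295,330,275,310,.13),("w",300,335,232,265,.15),("y",300,332,200,235,.12)):
    q=P[y0:y1,x0:x1].reshape(-1,3);q=q[q[:,2]>h];print(n,q.mean(0),q[:,2].max())
E
```

```text
plaque 1420 213.04084507042253 218.93802816901407 [0.6065 0.2336 0.0732] 0.05794230470268158 1.0717327584773175
[[0.6312 0.2929 0.068 ]
 [0.6694 0.2265 0.068 ]
 [0.5829 0.1769 0.068 ]
 [0.5453 0.2431 0.068 ]] [0.6072 0.2349 0.068 ] [0.0765 0.0996 0.0761]
post 75 426.12 268.0133333333333 [ 0.505  -0.2263  0.1058] 0.0488957124354116 1.0717327584773175
handle top 198 [ 0.5912 -0.2313  0.1134]
((591.3567504882812, -231.19647216796875), (21.488300323486328, 38.53129196166992), 89.58079528808594)
g [0.4549 0.0142 0.1885] 1.0717327584773175
w [ 0.5414 -0.0001  0.176 ] 1.0717327584773175
y [0.608  0.0082 0.1481] 1.0717327584773175
```

View pics/crop1.png

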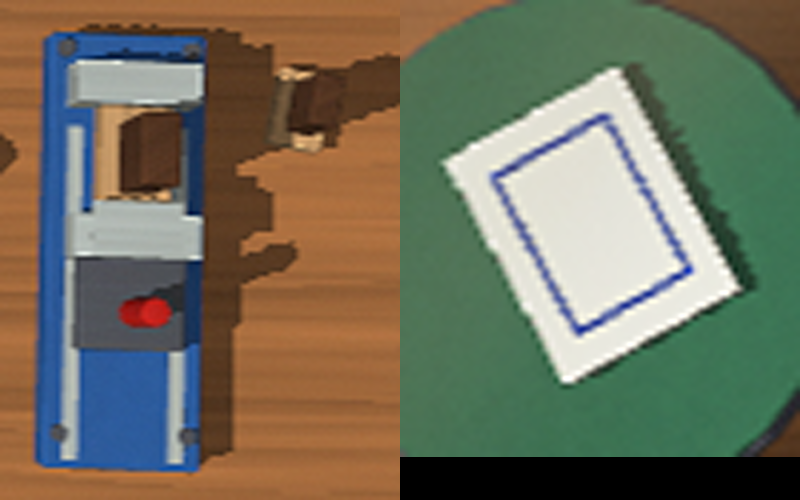

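The crop shows the vise's base corners and, at (155,312), the tip of the red post. The plaque and frame are cleanly visible. Next I'll convert these to positions and cross-check them with the scene camera.

```bash
python3 - <<'E'
from h import *
np.set_printoptions(precision=4,suppress=True)
f=load("top0");P=cloud(f)
A=lambda x,y:(390+x/4-.4,190+y/4-.4)
c=[ray(f,*A(*q),.03) for q in((45,35),(206,40),(38,465),(200,470))];c=np.array(c);print("vise corners",c[:,:2])
for a,b in((2,0),(3,1)):d=c[a]-c[b];print("yaw",np.degrees(np.arctan2(-d[1],-d[0])),np.linalg.norm(d))
print("post",ray(f,*A(157,312),.107))
B=lambda x,y:(180+x/5.714-.4,180+y/5.714-.4)
fr=np.array([ray(f,*B(*q),.068) for q in((606,116),(691,269),(579,332),(493,177))]);print("frame",fr.mean(0),np.linalg.norm(np.diff(fr,axis=0),axis=1))
for a,b in((0,1),(3,2)):d=fr[a]-fr[b];print(np.degrees(np.arctan2(d[1],d[0])))
# scene camera
g=load("scene0");im=g["frame"].astype(int);Q=cloud(g)
m=(im.min(2)>150)&(Q[...,2]>.055)&(Q[...,2]<.08)
m[:260]=0;m[330:]=0;m[:,:390]=0;m[:,470:]=0
v,u=np.nonzero(m);w=np.array([ray(g,a,b,.068) for a,b in zip(u,v)]);print("plaque scene",len(u),cv2.minAreaRect((w[:,:2]*1000).astype(np.float32)),np.median(Q[v,u,2]))
m=(Q[...,2]>.108)&(Q[...,2]<.125);m[:,:200]=0;m[:,232:]=0;m[:200]=0;m[240:]=0
v,u=np.nonzero(m);w=Q[v,u];print("handle scene",len(u),np.median(w,0),cv2.minAreaRect((w[:,:2]*1000).astype(np.float32)))
m=(im[...,0]>130)&(im[...,1]<70)&(im[...,2]<70);m[:,:230]=0;m[:,250:]=0;m[:180]=0;m[210:]=0
v,u=np.nonzero(m);w=Q[v,u];w=w[(w[:,2]<.115)&(w[:,2]>.05)];print("post scene surf",len(w),w.mean(0),w[:,2].max())
for n,F,C in(("top",f,P),("scene",g,Q)):
    k=(C[...,2]>.12)&(C[...,2]<.18)&(C[...,0]>.35)&(C[...,0]<.72)&(abs(C[...,1])<.06);print(n,C[k].min(0),C[k].max(0))
E
```

```text
vise corners [[ 0.6647 -0.1864]
 [ 0.6631 -0.279 ]
 [ 0.4194 -0.1827]
 [ 0.4178 -0.2744]]
yaw -0.8601985006750436 0.2453797314031659
yaw -1.0810934664601457 0.2453692142872751
post [ 0.5059 -0.2319  0.107 ]
frame [0.6097 0.08   0.068 ] [0.0681 0.0495 0.0689]
29.855135194383834
29.992309039242777
plaque scene 1850 ((609.8668212890625, 236.6810302734375), (105.12627410888672, 79.15314483642578), 30.027568817138672) 0.06759630428294516
handle scene 164 [ 0.5962 -0.2294  0.1138] ((594.2537231445312, -230.46099853515625), (21.762998580932617, 40.89138412475586), 88.72285461425781)
post scene surf 94 [ 0.5114 -0.2268  0.086 ] 0.10798868389442562
top [ 0.4417 -0.0165  0.12  ] [0.6235 0.027  0.1728]
scene [ 0.4418 -0.0163  0.1202] [0.626  0.0284 0.1722]
```

```bash
cat >> h.py <<'E'
from scipy.spatial.transform import Rotation as Rot
def go(s,p,yaw):
    "mm shift in tool axes and rotation vector to world TCP p, tool down at yaw (deg)"
    R=Rot.from_euler("xyz",s["ee_rot"]);T=Rot.from_euler("xyz",[180,0,yaw],degrees=True)
    print("d(mm)",(R.inv().apply(np.array(p)-s["eef_pos"])*1000).round(1),"rot",(R.inv()*T).as_rotvec().round(4))
E
python3 - <<'E'
from h import *
from station import arm
go(arm.get_state(),[.507,-.231,.2],179)
f=load("top0");B=lambda x,y:(180+(x-400)/5.714-.4,180+y/5.714-.4)
fr=np.array([ray(f,*B(*q),.068) for q in((606,116),(691,269),(579,332),(493,177))]);print("frame",fr.mean(0),np.linalg.norm(np.diff(fr,axis=0),axis=1))
for a,b in((0,1),(3,2)):d=fr[a]-fr[b];print(np.degrees(np.arctan2(d[1],d[0])))
E
```

```text
d(mm) [-415.1  302.9   48.1] rot [ 0.0015 -0.0004  0.3201]
frame [0.60759407 0.23442845 0.068     ] [0.06838759 0.049225   0.06913878]
30.311877387516393
30.44771109672623
```

>>> jog_arm:
  targets:
    - {"dx": -30,"dy": 22,"dz": 0,"rz": 0.05,"gripper": 0}
    - {"dx": -60,"dy": 44,"dz": 0,"rz": 0.1,"gripper": 0}
    - {"dx": -90,"dy": 66,"dz": 0,"rz": 0.15,"gripper": 0}
    - {"dx": -120,"dy": 88,"dz": 0,"rz": 0.2,"gripper": 0}
    - {"dx": -150,"dy": 110,"dz": 5,"rz": 0.25,"gripper": 0}
    - {"dx": -180,"dy": 132,"dz": 10,"rz": 0.3,"gripper": 0}
    - {"dx": -210,"dy": 154,"dz": 15,"rz": 0.32,"gripper": 0}
    - {"dx": -240,"dy": 176,"dz": 20,"rz": 0.32,"gripper": 0}

```text
invalid input at $.targets[0]: expected keys dx, dy, dz, rx, ry, rz, gripper
```

```bash
python3 - <<'E'
from h import *
from station import arm
s=arm.get_state();print(s["t"],s["eef_pos"],s["qd"])
go(s,[.507,-.231,.2],179)
E
```

```text
0.1 [ 0.20112797 -0.64390954  0.24772811] [-0.0006689  -0.00150796  0.00413081  0.00140868  0.00070751  0.00039606]
d(mm) [-415.1  302.9   48.1] rot [ 0.0015 -0.0004  0.3201]
```

>>> jog_arm:
  targets:
    - {"dx": -30,"dy": 22,"dz": 0,"rx": 0,"ry": 0,"rz": 0.05,"gripper": 0}
    - {"dx": -60,"dy": 44,"dz": 0,"rx": 0,"ry": 0,"rz": 0.1,"gripper": 0}
    - {"dx": -90,"dy": 66,"dz": 0,"rx": 0,"ry": 0,"rz": 0.15,"gripper": 0}
    - {"dx": -120,"dy": 88,"dz": 0,"rx": 0,"ry": 0,"rz": 0.2,"gripper": 0}
    - {"dx": -150,"dy": 110,"dz": 5,"rx": 0,"ry": 0,"rz": 0.25,"gripper": 0}
    - {"dx": -180,"dy": 132,"dz": 10,"rx": 0,"ry": 0,"rz": 0.3,"gripper": 0}
    - {"dx": -210,"dy": 154,"dz": 15,"rx": 0,"ry": 0,"rz": 0.32,"gripper": 0}
    - {"dx": -240,"dy": 176,"dz": 20,"rx": 0,"ry": 0,"rz": 0.32,"gripper": 0}

```text
t: 0.77
eef_pos: [0.3784, -0.403, 0.2282]
ee_rot: [3.141, -0.0, 3.123]
force: [0.4, 0.1, -0.5]
width: 0.0878
gripper_force: 0.0
```

```bash
python3 - <<'E'
from h import *
from station import arm
s=arm.get_state();print(s["t"],s["eef_pos"],s["qd"])
go(s,[.507,-.231,.2],179)
E
```

```text
0.7667 [ 0.37842014 -0.40299726  0.22822956] [ 0.84785057 -0.10533699 -0.27611667  0.0017649   0.17336146 -0.80601776]
d(mm) [-125.3  174.4   28.3] rot [ 0.0002 -0.0001 -0.0014]
```

>>> jog_arm:
  targets:
    - {"dx": -21,"dy": 29,"dz": 4,"rx": 0,"ry": 0,"rz": 0,"gripper": 0}
    - {"dx": -42,"dy": 58,"dz": 8,"rx": 0,"ry": 0,"rz": 0,"gripper": 0}
    - {"dx": -63,"dy": 87,"dz": 14,"rx": 0,"ry": 0,"rz": 0,"gripper": 0}
    - {"dx": -84,"dy": 116,"dz": 20,"rx": 0,"ry": 0,"rz": 0,"gripper": 0}
    - {"dx": -105,"dy": 145,"dz": 24,"rx": 0,"ry": 0,"rz": 0,"gripper": 0}
    - {"dx": -118,"dy": 164,"dz": 28,"rx": 0,"ry": 0,"rz": 0,"gripper": 0}
    - {"dx": -125,"dy": 174,"dz": 28,"rx": 0,"ry": 0,"rz": 0,"gripper": 0}
    - {"dx": -125,"dy": 174,"dz": 28,"rx": 0,"ry": 0,"rz": 0,"gripper": 0}

```text
t: 1.43
eef_pos: [0.5069, -0.2311, 0.2]
ee_rot: [3.141, -0.001, 3.127]
force: [-0.0, -1.0, 0.1]
width: 0.0875
gripper_force: 0.0
```

```bash
python3 - <<'E'
from h import *
from station import arm
f=arm.grab_frame("wrist");np.savez("pics/w1.npz",**f)
s=arm.get_state();print(s["t"],s["eef_pos"],s["ee_rot"])
im=f["frame"][:,:,::-1];cv2.imwrite("pics/w1.png",im)
go(s,[.507,-.231,.091],179)
np.set_printoptions(precision=4,suppress=True)
P=cloud(f)
for n,lo,hi in(("handle",.108,.122),):
    m=(P[...,2]>lo)&(P[...,2]<hi)&(abs(P[...,1]+.23)<.03)&(P[...,0]>.55)&(P[...,0]<.64);print(n,m.sum(),P[m].mean(0) if m.any() else 0, cv2.minAreaRect((P[m][:,:2]*1000).astype(np.float32)) if m.any() else 0)
r=(im[...,2]>110)&(im[...,1]<70)&(im[...,0]<70)&(P[...,2]>.1)&(P[...,2]<.115)
print("post",r.sum(),P[r].mean(0),P[r].min(0),P[r].max(0))
E
```

```text
1.4833 [ 0.50615961 -0.23209175  0.20024928] [ 3.14153570e+00 -8.46937024e-04  3.12640088e+00]
d(mm) [ -0.9   1.1 109.2] rot [ 0.0001 -0.0008  0.0023]
handle 1205 [ 0.5899 -0.2348  0.1152] ((590.2718505859375, -234.6294403076172), (21.552509307861328, 28.764223098754883), 88.45868682861328)
post 492 [ 0.5037 -0.2326  0.107 ] [ 0.4967 -0.2402  0.1001] [ 0.5116 -0.2256  0.109 ]
```

View pics/w1.png

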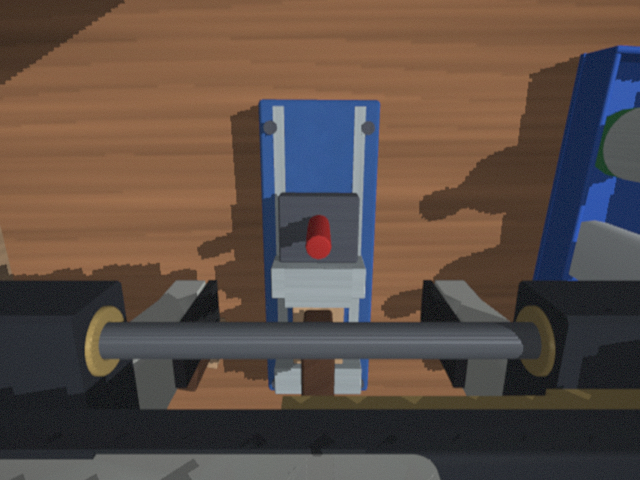

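The wrist view shows the post top at (318,245) and the handle at (318,350), both centred between the pads. I'll descend and grip the post.

>>> jog_arm:
  force: 25
  targets:
    - {"dx": 1,"dy": 0,"dz": 20,"rx": 0,"ry": 0,"rz": 0,"gripper": 0}
    - {"dx": 1,"dy": 0,"dz": 40,"rx": 0,"ry": 0,"rz": 0,"gripper": 0}
    - {"dx": 1,"dy": 0,"dz": 60,"rx": 0,"ry": 0,"rz": 0,"gripper": 0}
    - {"dx": 1,"dy": 0,"dz": 80,"rx": 0,"ry": 0,"rz": 0,"gripper": 0}
    - {"dx": 1,"dy": 0,"dz": 97,"rx": 0,"ry": 0,"rz": 0,"gripper": 0}
    - {"dx": 1,"dy": 0,"dz": 109,"rx": 0,"ry": 0,"rz": 0,"gripper": 0}
    - {"dx": 1,"dy": 0,"dz": 109,"rx": 0,"ry": 0,"rz": 0,"gripper": 0.5}
    - {"dx": 1,"dy": 0,"dz": 109,"rx": 0,"ry": 0,"rz": 0,"gripper": 1}

```text
t: 2.15
eef_pos: [0.5039, -0.2338, 0.0914]
ee_rot: [-3.142, -0.002, 3.123]
force: [0.1, 0.8, -0.2]
width: 0.0795
gripper_force: 0.0
```

>>> jog_arm:
  targets:
    - {"dx": 0,"dy": 0,"dz": 0,"rx": 0,"ry": 0,"rz": 0,"gripper": 1}
    - {"dx": 0,"dy": 0,"dz": 0,"rx": 0,"ry": 0,"rz": 0,"gripper": 1}
    - {"dx": 0,"dy": 0,"dz": 0,"rx": 0,"ry": 0,"rz": 0,"gripper": 1}
    - {"dx": 0,"dy": 0,"dz": 0,"rx": 0,"ry": 0,"rz": 0,"gripper": 1}
    - {"dx": 0,"dy": 0,"dz": 0,"rx": 0,"ry": 0,"rz": 0,"gripper": 1}
    - {"dx": 0,"dy": 0,"dz": 0,"rx": 0,"ry": 0,"rz": 0,"gripper": 1}
    - {"dx": 0,"dy": 0,"dz": 0,"rx": 0,"ry": 0,"rz": 0,"gripper": 1}
    - {"dx": 0,"dy": 0,"dz": 0,"rx": 0,"ry": 0,"rz": 0,"gripper": 1}

```text
t: 2.82
eef_pos: [0.5048, -0.2328, 0.0916]
ee_rot: [3.142, 0.0, 3.124]
force: [-0.6, -0.2, -0.1]
width: 0.0264
gripper_force: 0.0
```

>>> jog_arm:
  targets:
    - {"dx": 0,"dy": 0,"dz": 0,"rx": 0,"ry": 0,"rz": 0,"gripper": 1}
    - {"dx": 0,"dy": 0,"dz": 0,"rx": 0,"ry": 0,"rz": 0,"gripper": 1}
    - {"dx": 0,"dy": 0,"dz": 0,"rx": 0,"ry": 0,"rz": 0,"gripper": 1}
    - {"dx": 0,"dy": 0,"dz": 0,"rx": 0,"ry": 0,"rz": 0,"gripper": 1}
    - {"dx": 0,"dy": 0,"dz": 0,"rx": 0,"ry": 0,"rz": 0,"gripper": 1}
    - {"dx": 0,"dy": 0,"dz": 0,"rx": 0,"ry": 0,"rz": 0,"gripper": 1}
    - {"dx": 0,"dy": 0,"dz": 0,"rx": 0,"ry": 0,"rz": 0,"gripper": 1}
    - {"dx": 0,"dy": 0,"dz": 0,"rx": 0,"ry": 0,"rz": 0,"gripper": 1}

```text
t: 3.48
eef_pos: [0.5048, -0.2322, 0.0915]
ee_rot: [3.141, -0.0, 3.124]
force: [-0.9, 6.3, 2.1]
width: 0.0153
gripper_force: 25.0
```

>>> jog_arm:
  targets:
    - {"dx": 4,"dy": 0,"dz": 0,"rx": 0,"ry": 0,"rz": 0,"gripper": 1}
    - {"dx": 9,"dy": 0,"dz": 0,"rx": 0,"ry": 0,"rz": 0,"gripper": 1}
    - {"dx": 14,"dy": 0,"dz": 0,"rx": 0,"ry": 0,"rz": 0,"gripper": 1}
    - {"dx": 19,"dy": 0,"dz": 0,"rx": 0,"ry": 0,"rz": 0,"gripper": 1}
    - {"dx": 24,"dy": 0,"dz": 0,"rx": 0,"ry": 0,"rz": 0,"gripper": 1}
    - {"dx": 29,"dy": 0,"dz": 0,"rx": 0,"ry": 0,"rz": 0,"gripper": 1}
    - {"dx": 34,"dy": 0,"dz": 0,"rx": 0,"ry": 0,"rz": 0,"gripper": 1}
    - {"dx": 36,"dy": 0,"dz": 0,"rx": 0,"ry": 0,"rz": 0,"gripper": 1}

```text
t: 4.15
eef_pos: [0.4696, -0.2315, 0.0916]
ee_rot: [3.141, 0.002, 3.124]
force: [4.7, 5.8, -4.1]
width: 0.015
gripper_force: 25.0
```

```bash
python3 - <<'E'
from h import *
from station import arm
f=arm.grab_frame("top");im=f["frame"][:,:,::-1]
g=arm.grab_frame("scene");im2=g["frame"][:,:,::-1]
s=arm.get_state();print(s["t"],s["eef_pos"],s["width"],s["gripper_force"],s["force"])
cv2.imwrite("pics/t2.png",np.hstack([cv2.resize(im[185:315,380:470],(346,500)),cv2.resize(im2[160:280,170:290],(450,500))]))
E
```

```text
4.25 [ 0.46931271 -0.23147219  0.0914962 ] 0.015393271621973853 24.998798668384552 [ 1.85572393  6.0923979  -0.03799121]
```

View pics/t2.png

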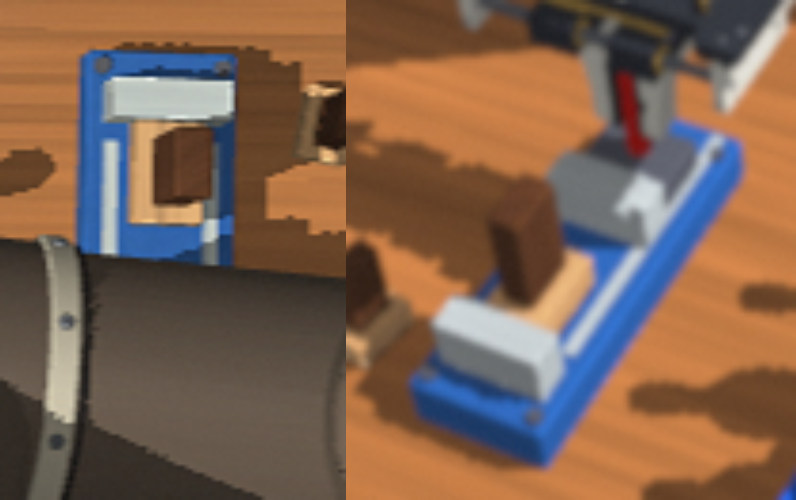

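The jaw is open by about 35 mm and the stamp is still standing upright. I'll release the post and rise.

>>> jog_arm:
  targets:
    - {"dx": 0,"dy": 0,"dz": 0,"rx": 0,"ry": 0,"rz": 0,"gripper": 0}
    - {"dx": 0,"dy": 0,"dz": 0,"rx": 0,"ry": 0,"rz": 0,"gripper": 0}
    - {"dx": 0,"dy": 0,"dz": 0,"rx": 0,"ry": 0,"rz": 0,"gripper": 0}
    - {"dx": 0,"dy": 0,"dz": 0,"rx": 0,"ry": 0,"rz": 0,"gripper": 0}
    - {"dx": 0,"dy": 0,"dz": -25,"rx": 0,"ry": 0,"rz": 0,"gripper": 0}
    - {"dx": 0,"dy": 0,"dz": -50,"rx": 0,"ry": 0,"rz": 0,"gripper": 0}
    - {"dx": 0,"dy": 0,"dz": -80,"rx": 0,"ry": 0,"rz": 0,"gripper": 0}
    - {"dx": 0,"dy": 0,"dz": -109,"rx": 0,"ry": 0,"rz": 0,"gripper": 0}

```text
t: 4.92
eef_pos: [0.4684, -0.2324, 0.2017]
ee_rot: [-3.141, -0.001, 3.124]
force: [0.2, -0.1, -0.9]
width: 0.0633
gripper_force: 0.0
```

>>> jog_arm:
  targets:
    - {"dx": 0,"dy": 0,"dz": 0,"rx": 0,"ry": 0,"rz": 0,"gripper": 0}
    - {"dx": -15,"dy": 0,"dz": 0,"rx": 0,"ry": 0,"rz": 0,"gripper": 0}
    - {"dx": -30,"dy": 0,"dz": 0,"rx": 0,"ry": 0,"rz": 0,"gripper": 0}
    - {"dx": -50,"dy": 0,"dz": 0,"rx": 0,"ry": 0,"rz": 0,"gripper": 0}
    - {"dx": -70,"dy": 0,"dz": 0,"rx": 0,"ry": 0,"rz": 0,"gripper": 0}
    - {"dx": -90,"dy": 0,"dz": 0,"rx": 0,"ry": 0,"rz": 0,"gripper": 0}
    - {"dx": -90,"dy": 0,"dz": 0,"rx": 0,"ry": 0,"rz": 0,"gripper": 0}
    - {"dx": -90,"dy": 0,"dz": 0,"rx": 0,"ry": 0,"rz": 0,"gripper": 0}

```text
t: 5.58
eef_pos: [0.5591, -0.2338, 0.1996]
ee_rot: [3.141, -0.001, 3.124]
force: [-0.8, 0.1, -0.1]
width: 0.0875
gripper_force: 0.0
```

```bash
python3 - <<'E'
from h import *
from station import arm
f=arm.grab_frame("wrist");np.savez("pics/w2.npz",**f)
s=arm.get_state();print(s["t"],s["eef_pos"],s["ee_rot"])
cv2.imwrite("pics/w2.png",f["frame"][:,:,::-1])
np.set_printoptions(precision=4,suppress=True)
P=cloud(f)
m=(P[...,2]>.108)&(P[...,2]<.122)&(abs(P[...,1]+.23)<.03)&(P[...,0]>.55)&(P[...,0]<.64);print(m.sum(),P[m].mean(0),P[m].min(0),P[m].max(0),cv2.minAreaRect((P[m][:,:2]*1000).astype(np.float32)))
# block top z=.054
im=f["frame"].astype(int)
m=(P[...,2]>.049)&(P[...,2]<.059)&(abs(P[...,1]+.23)<.03)&(P[...,0]>.55)&(P[...,0]<.64)&(im[...,0]>im[...,2]+40);print(m.sum(),P[m].mean(0),cv2.minAreaRect((P[m][:,:2]*1000).astype(np.float32)))
E
```

```text
5.6333 [ 0.55841539 -0.23380841  0.19979705] [ 3.14139285e+00 -1.34508201e-03  3.12423036e+00]
1835 [ 0.585  -0.2348  0.1148] [ 0.5701 -0.2459  0.108 ] [ 0.6038 -0.2238  0.1178] ((586.8536376953125, -234.6197509765625), (21.863933563232422, 33.35662841796875), 88.6557846069336)
1386 [ 0.5765 -0.2292  0.0543] ((590.130615234375, -234.61402893066406), (39.25660705566406, 59.238136291503906), 89.14913940429688)
```

View pics/w2.png

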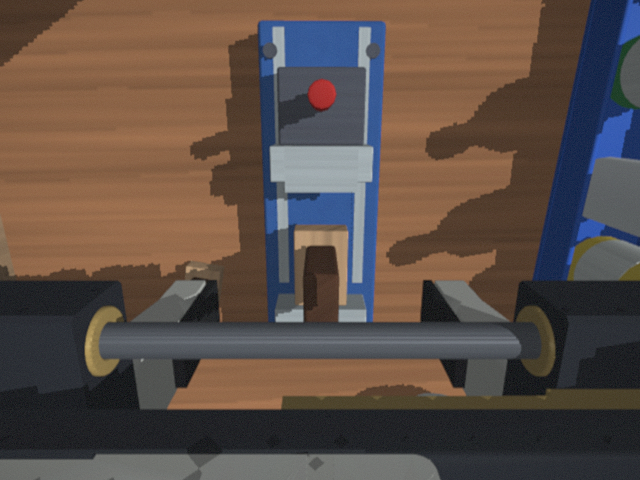

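The wrist view shows the stamp block at (321,262) and the handle centred at (321,285), with the jaw left open. I'll move over the handle and descend.

>>> jog_arm:
  force: 30
  targets:
    - {"dx": -18,"dy": 0,"dz": 0,"rx": 0,"ry": 0,"rz": 0,"gripper": 0}
    - {"dx": -32,"dy": 0,"dz": 10,"rx": 0,"ry": 0,"rz": 0,"gripper": 0}
    - {"dx": -32,"dy": 0,"dz": 30,"rx": 0,"ry": 0,"rz": 0,"gripper": 0}
    - {"dx": -32,"dy": 0,"dz": 55,"rx": 0,"ry": 0,"rz": 0,"gripper": 0}
    - {"dx": -32,"dy": 0,"dz": 80,"rx": 0,"ry": 0,"rz": 0,"gripper": 0}
    - {"dx": -32,"dy": 0,"dz": 98,"rx": 0,"ry": 0,"rz": 0,"gripper": 0}
    - {"dx": -32,"dy": 0,"dz": 106,"rx": 0,"ry": 0,"rz": 0,"gripper": 0}
    - {"dx": -32,"dy": 0,"dz": 106,"rx": 0,"ry": 0,"rz": 0,"gripper": 0}

```text
t: 6.3
eef_pos: [0.589, -0.2343, 0.0928]
ee_rot: [3.141, -0.004, 3.124]
force: [0.3, -1.0, 0.7]
width: 0.0875
gripper_force: 0.0
```

>>> jog_arm:
  targets:
    - {"dx": 0,"dy": 0,"dz": 0,"rx": 0,"ry": 0,"rz": 0,"gripper": 0.5}
    - {"dx": 0,"dy": 0,"dz": 0,"rx": 0,"ry": 0,"rz": 0,"gripper": 0.6}
    - {"dx": 0,"dy": 0,"dz": 0,"rx": 0,"ry": 0,"rz": 0,"gripper": 0.6}
    - {"dx": 0,"dy": 0,"dz": 0,"rx": 0,"ry": 0,"rz": 0,"gripper": 0.65}
    - {"dx": 0,"dy": 0,"dz": 0,"rx": 0,"ry": 0,"rz": 0,"gripper": 0.65}
    - {"dx": 0,"dy": 0,"dz": 0,"rx": 0,"ry": 0,"rz": 0,"gripper": 0.65}
    - {"dx": 0,"dy": 0,"dz": 0,"rx": 0,"ry": 0,"rz": 0,"gripper": 0.65}
    - {"dx": 0,"dy": 0,"dz": 0,"rx": 0,"ry": 0,"rz": 0,"gripper": 0.65}

```text
t: 6.97
eef_pos: [0.5909, -0.2344, 0.0947]
ee_rot: [-3.142, 0.0, 3.124]
force: [-0.5, 0.3, -0.2]
width: 0.04
gripper_force: 0.0
```

```bash
python3 - <<'E'
from h import *
from station import arm
f=arm.grab_frame("wrist");g=arm.grab_frame("scene")
s=arm.get_state();print(s["t"],s["eef_pos"],s["ee_rot"],s["width"],s["force"])
cv2.imwrite("pics/w3.png",np.hstack([cv2.resize(f["frame"][200:480,120:520,::-1],(500,350)),cv2.resize(g["frame"][160:280,180:270,::-1],(262,350))]))
E
```

```text
7.0667 [ 0.59082743 -0.2343435   0.09455962] [ 3.14158873e+00 -3.04765339e-05  3.12444889e+00] 0.0334677993086272 [ 0.10474204 -0.48674926  0.02579248]
```

View pics/w3.png

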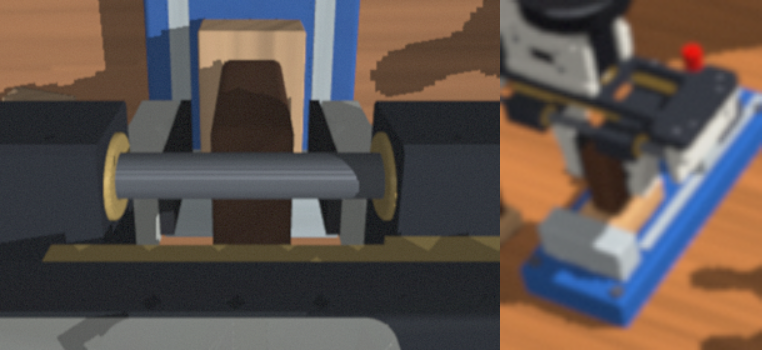

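The handle sits midway between the fingers (252 against 252 px). I'll close on it.

>>> jog_arm:
  force: 35
  targets:
    - {"dx": 0,"dy": 0,"dz": 0,"rx": 0,"ry": 0,"rz": 0,"gripper": 1}
    - {"dx": 0,"dy": 0,"dz": 0,"rx": 0,"ry": 0,"rz": 0,"gripper": 1}
    - {"dx": 0,"dy": 0,"dz": 0,"rx": 0,"ry": 0,"rz": 0,"gripper": 1}
    - {"dx": 0,"dy": 0,"dz": 0,"rx": 0,"ry": 0,"rz": 0,"gripper": 1}
    - {"dx": 0,"dy": 0,"dz": 0,"rx": 0,"ry": 0,"rz": 0,"gripper": 1}
    - {"dx": 0,"dy": 0,"dz": 0,"rx": 0,"ry": 0,"rz": 0,"gripper": 1}
    - {"dx": 0,"dy": 0,"dz": 0,"rx": 0,"ry": 0,"rz": 0,"gripper": 1}
    - {"dx": 0,"dy": 0,"dz": 0,"rx": 0,"ry": 0,"rz": 0,"gripper": 1}

```text
t: 7.73
eef_pos: [0.5907, -0.2343, 0.0944]
ee_rot: [3.142, -0.0, 3.124]
force: [-0.7, 0.4, -1.5]
width: 0.022
gripper_force: 35.0
```

```bash
python3 - <<'E'
from h import *
from station import arm
f=arm.grab_frame("scene");np.savez("pics/s3.npz",**f)
s=arm.get_state();print(s["t"],s["eef_pos"],s["ee_rot"],s["width"],s["gripper_force"],s["force"])
E
```

```text
7.7833 [ 0.59066904 -0.23433969  0.09443611] [ 3.14150804e+00 -2.97851289e-04  3.12431650e+00] 0.02196098566017359 34.99645113945007 [ 0.35727096  0.15120696 -1.91809896]
```

>>> jog_arm:
  targets:
    - {"dx": 0,"dy": 0,"dz": -4,"rx": 0,"ry": 0,"rz": 0,"gripper": 1}
    - {"dx": 0,"dy": 0,"dz": -10,"rx": 0,"ry": 0,"rz": 0,"gripper": 1}
    - {"dx": 0,"dy": 0,"dz": -25,"rx": 0,"ry": 0,"rz": 0,"gripper": 1}
    - {"dx": 0,"dy": 0,"dz": -45,"rx": 0,"ry": 0,"rz": 0,"gripper": 1}
    - {"dx": 0,"dy": 0,"dz": -75,"rx": 0,"ry": 0,"rz": 0,"gripper": 1}
    - {"dx": 0,"dy": 0,"dz": -105,"rx": 0,"ry": 0,"rz": 0,"gripper": 1}
    - {"dx": 0,"dy": 0,"dz": -135,"rx": 0,"ry": 0,"rz": 0,"gripper": 1}
    - {"dx": 0,"dy": 0,"dz": -165,"rx": 0,"ry": 0,"rz": 0,"gripper": 1}

```text
t: 8.45
eef_pos: [0.5905, -0.2343, 0.2619]
ee_rot: [-3.141, 0.001, 3.124]
force: [1.0, 0.1, -2.2]
width: 0.022
gripper_force: 35.0
```

>>> jog_arm:
  targets:
    - {"dx": 0,"dy": 0,"dz": -15,"rx": 0,"ry": 0,"rz": 0,"gripper": 1}
    - {"dx": 0,"dy": 0,"dz": -20,"rx": 0,"ry": 0,"rz": 0,"gripper": 1}
    - {"dx": 0,"dy": 0,"dz": -20,"rx": 0,"ry": 0,"rz": 0,"gripper": 1}
    - {"dx": 0,"dy": 0,"dz": -20,"rx": 0,"ry": 0,"rz": 0,"gripper": 1}
    - {"dx": 0,"dy": 0,"dz": -20,"rx": 0,"ry": 0,"rz": 0,"gripper": 1}
    - {"dx": 0,"dy": 0,"dz": -20,"rx": 0,"ry": 0,"rz": 0,"gripper": 1}
    - {"dx": 0,"dy": 0,"dz": -20,"rx": 0,"ry": 0,"rz": 0,"gripper": 1}
    - {"dx": 0,"dy": 0,"dz": -20,"rx": 0,"ry": 0,"rz": 0,"gripper": 1}

```text
t: 9.12
eef_pos: [0.5906, -0.2343, 0.2786]
ee_rot: [3.141, -0.002, 3.124]
force: [0.1, -0.6, -1.7]
width: 0.0217
gripper_force: 35.0
```

```bash
python3 - <<'E'
from h import *
from station import arm
f=arm.grab_frame("wrist");g=arm.grab_frame("scene")
np.savez("pics/s4.npz",**g)
s=arm.get_state();print(s["t"],s["eef_pos"],s["ee_rot"],s["width"],s["force"])
cv2.imwrite("pics/w4.png",np.hstack([cv2.resize(f["frame"][200:480,120:520,::-1],(400,280)),cv2.resize(g["frame"][100:240,160:300,::-1],(400,280))]))
go(s,[.6085,.2355,.285],-149.8)
E
```

```text
9.2167 [ 0.59076739 -0.23433765  0.27904937] [ 3.14155162e+00 -7.83192810e-04  3.12444252e+00] 0.021764997513937637 [-0.67975616 -0.70337538 -1.84182699]
d(mm) [ -9.7 470.1  -5.9] rot [ 3.000e-04 -8.000e-04 -5.442e-01]
```

View pics/w4.png

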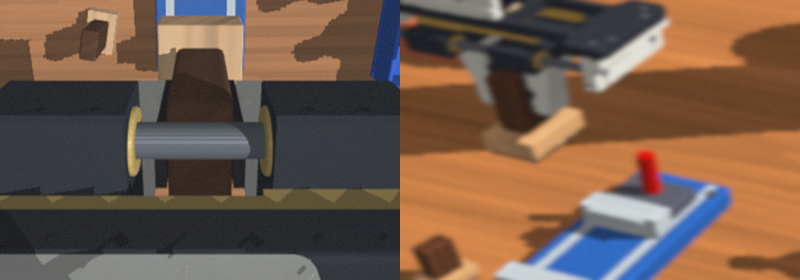

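The stamp is held straight and level, with its pad at about z = 0.215, clear of the 0.17 bottles. I'll carry it over.

>>> jog_arm:
  targets:
    - {"dx": 0,"dy": 12,"dz": -4,"rx": 0,"ry": 0,"rz": 0,"gripper": 1}
    - {"dx": 0,"dy": 35,"dz": -6,"rx": 0,"ry": 0,"rz": -0.03,"gripper": 1}
    - {"dx": 0,"dy": 65,"dz": -6,"rx": 0,"ry": 0,"rz": -0.07,"gripper": 1}
    - {"dx": 0,"dy": 95,"dz": -6,"rx": 0,"ry": 0,"rz": -0.11,"gripper": 1}
    - {"dx": 0,"dy": 125,"dz": -6,"rx": 0,"ry": 0,"rz": -0.15,"gripper": 1}
    - {"dx": 0,"dy": 155,"dz": -6,"rx": 0,"ry": 0,"rz": -0.19,"gripper": 1}
    - {"dx": 0,"dy": 185,"dz": -6,"rx": 0,"ry": 0,"rz": -0.23,"gripper": 1}
    - {"dx": 0,"dy": 215,"dz": -6,"rx": 0,"ry": 0,"rz": -0.27,"gripper": 1}

```text
t: 9.88
eef_pos: [0.5942, -0.0175, 0.286]
ee_rot: [3.142, 0.001, -2.887]
force: [0.9, 0.4, -1.0]
width: 0.0221
gripper_force: 35.0
```

```bash
python3 - <<'E'
from h import *
from station import arm
s=arm.get_state();print(s["t"],s["eef_pos"],s["ee_rot"],s["width"],s["qd"])
go(s,[.6085,.2355,.25],-149.8)
E
```

```text
9.8833 [ 0.59423854 -0.01749741  0.28597856] [ 3.14153086e+00  5.96356126e-04 -2.88670298e+00] 0.022125324082699554 [ 0.61178969 -0.01674304 -0.02472174  0.00118047  0.00651188 -0.13176423]
d(mm) [-77.6 241.2  36. ] rot [-0.      0.0006 -0.2722]
```

>>> jog_arm:
  targets:
    - {"dx": -9,"dy": 28,"dz": 0,"rx": 0,"ry": 0,"rz": -0.04,"gripper": 1}
    - {"dx": -18,"dy": 57,"dz": 0,"rx": 0,"ry": 0,"rz": -0.08,"gripper": 1}
    - {"dx": -28,"dy": 87,"dz": 0,"rx": 0,"ry": 0,"rz": -0.12,"gripper": 1}
    - {"dx": -38,"dy": 118,"dz": 0,"rx": 0,"ry": 0,"rz": -0.16,"gripper": 1}
    - {"dx": -48,"dy": 150,"dz": 0,"rx": 0,"ry": 0,"rz": -0.2,"gripper": 1}
    - {"dx": -58,"dy": 180,"dz": 0,"rx": 0,"ry": 0,"rz": -0.24,"gripper": 1}
    - {"dx": -68,"dy": 212,"dz": 10,"rx": 0,"ry": 0,"rz": -0.272,"gripper": 1}
    - {"dx": -75,"dy": 234,"dz": 24,"rx": 0,"ry": 0,"rz": -0.272,"gripper": 1}

```text
t: 10.55
eef_pos: [0.609, 0.2295, 0.263]
ee_rot: [3.141, 0.004, -2.613]
force: [0.5, 0.0, -1.6]
width: 0.0218
gripper_force: 35.0
```

>>> jog_arm:
  targets:
    - {"dx": -2,"dy": 7,"dz": 12,"rx": 0,"ry": 0,"rz": 0,"gripper": 1}
    - {"dx": -2,"dy": 7,"dz": 25,"rx": 0,"ry": 0,"rz": 0,"gripper": 1}
    - {"dx": -2,"dy": 7,"dz": 38,"rx": 0,"ry": 0,"rz": 0,"gripper": 1}
    - {"dx": -2,"dy": 7,"dz": 48,"rx": 0,"ry": 0,"rz": 0,"gripper": 1}
    - {"dx": -2,"dy": 7,"dz": 52,"rx": 0,"ry": 0,"rz": 0,"gripper": 1}
    - {"dx": -2,"dy": 7,"dz": 52,"rx": 0,"ry": 0,"rz": 0,"gripper": 1}
    - {"dx": -2,"dy": 7,"dz": 52,"rx": 0,"ry": 0,"rz": 0,"gripper": 1}
    - {"dx": -2,"dy": 7,"dz": 52,"rx": 0,"ry": 0,"rz": 0,"gripper": 1}

```text
t: 11.22
eef_pos: [0.6073, 0.233, 0.2106]
ee_rot: [-3.141, 0.001, -2.617]
force: [0.3, -0.7, -1.4]
width: 0.0217
gripper_force: 35.0
```

```bash
python3 - <<'E'
from h import *
from station import arm
F={n:arm.grab_frame(n) for n in("wrist","scene","top")}
for n in F: np.savez(f"pics/{n}5.npz",**F[n])
s=arm.get_state();print(s["t"],s["eef_pos"],s["ee_rot"],s["width"])
go(s,[.6085,.2355,.1424],-149.8)
w=F["wrist"]["frame"];g=F["scene"]["frame"]
cv2.imwrite("pics/w5.png",np.vstack([w[180:480,70:570,::-1],cv2.resize(g[180:360,340:540,::-1],(500,300))[:, :]]))
E
```

```text
11.3667 [0.60717066 0.23298207 0.2104487 ] [ 3.14153600e+00  1.36108108e-03 -2.61707766e+00] 0.021973600798836705
d(mm) [-2.3  1.5 68.1] rot [ 0.0001  0.0014 -0.0026]
```

View pics/w5.png

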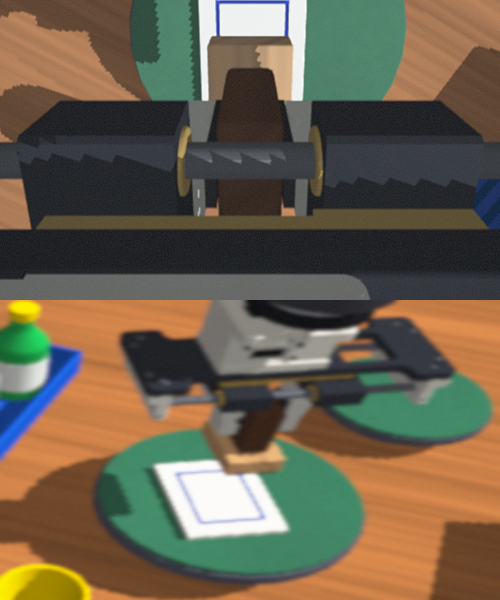

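The wrist view shows the block (208–293) centred over the frame (216–288), and the scene view shows the stamp level over the plaque. Next I'll measure the relative offset with each camera.

```bash
python3 - <<'E'
from h import *
np.set_printoptions(precision=4,suppress=True)
tcp=np.array([.6071,.2330,.2105]);yaw=np.deg2rad(30.05)
c,s_=np.cos(yaw),np.sin(yaw);Rz=np.array([[c,s_],[-s_,c]])
loc=lambda w:(w[:,:2]-tcp[:2])@Rz.T*1000   # stamp axes (x away), mm
def rect(w,t):
    r=cv2.minAreaRect((w[:,:2]*1000).astype(np.float32));L=loc(w);print(t,len(w),"world",np.round(r[0],1),np.round(r[1],1),round(r[2],2),"loc centre",loc(np.array([r[0]])/1000).round(1),"min/max",np.percentile(L,1,axis=0).round(1),np.percentile(L,99,axis=0).round(1),"z",np.median(w[:,2]).round(4))
for n in("top0","scene0","scene5","wrist5","wrist5b"):
    f=load(n[:6] if n!="wrist5b" else "wrist5") if n!="scene5" else load("scene5")
    if n=="wrist5": pass
    im=f["frame"].astype(int);P=cloud(f)
    near=(abs(P[...,2]-.068)<.012)&(np.hypot(P[...,0]-.608,P[...,1]-.235)<.052)
    blue=near&(im[...,2]-im[...,0]>25)&(im[...,2]-im[...,1]>15)
    v,u=np.nonzero(blue);w=np.array([ray(f,a,b,.068) for a,b in zip(u,v)])
    if len(w)>10: rect(w,n+" frame")
    if n in("scene5","wrist5"):
        zt=tcp[2]-.0644+.024
        m=(abs(P[...,2]-zt)<.005)&(np.hypot(P[...,0]-.608,P[...,1]-.235)<.045)&(im[...,0]-im[...,2]>30)&(im[...,0]>120)
        v,u=np.nonzero(m);rect(np.array([ray(f,a,b,zt) for a,b in zip(u,v)]),n+" block")
    m=(abs(P[...,2]-.068)<.006)&(np.hypot(P[...,0]-.608,P[...,1]-.235)<.07)&(im.min(2)>130)
    v,u=np.nonzero(m);rect(np.array([ray(f,a,b,.068) for a,b in zip(u,v)]),n+" plaque")
E
```

```text
top0 frame 133 world [607.5 234.9] [72.  51.5] 30.29 loc centre [[1.3 1.5]] min/max [-34.6 -24.1] [37.2 27.1] z 0.068
top0 plaque 1407 world [607.  235.3] [99.6 76.5] 30.03 loc centre [[1.1 2. ]] min/max [-47.8 -35.4] [49.8 39. ] z 0.068
scene0 frame 133 world [608.3 236.1] [72.  51.2] 30.19 loc centre [[2.6 2.1]] min/max [-33.3 -23.6] [38.5 27.4] z 0.068
scene0 plaque 1774 world [611.1 237. ] [103.2  78.5] 30.03 loc centre [[5.4 1.5]] min/max [-44.9 -36.5] [55.2 39.4] z 0.068
scene5 frame 123 world [608.4 236. ] [72.  50.9] 30.19 loc centre [[2.6 1.9]] min/max [-33.3 -23.6] [38.5 27.3] z 0.068
scene5 block 267 world [612.6 236.3] [63.5 41.4] 29.61 loc centre [[6.4 0.1]] min/max [-23.  -20.4] [36.4 20.1] z 0.1701
scene5 plaque 1673 world [610.4 236.4] [104.9  78. ] 30.03 loc centre [[4.6 1.3]] min/max [-44.7 -36.7] [55.9 39.1] z 0.068
wrist5 frame 587 world [586.4 222.4] [25.2 52.3] 30.05 loc centre [[-23.2   1.2]] min/max [-35.8 -24.8] [-10.6  27.2] z 0.068
wrist5 block 2471 world [593.3 224.9] [29.2 39.2] 29.86 loc centre [[-16.  -0.]] min/max [-30.1 -18.8] [-3.4 19.3] z 0.1701
wrist5 plaque 6835 world [601.9 231.3] [90.1 75.8] 29.98 loc centre [[-5.3  1.2]] min/max [-50.3 -36.3] [36.4 38.7] z 0.068
wrist5b frame 587 world [586.4 222.4] [25.2 52.3] 30.05 loc centre [[-23.2   1.2]] min/max [-35.8 -24.8] [-10.6  27.2] z 0.068
wrist5b plaque 6835 world [601.9 231.3] [90.1 75.8] 29.98 loc centre [[-5.3  1.2]] min/max [-50.3 -36.3] [36.4 38.7] z 0.068
```

The wrist camera agrees with the gripped pose, so I trust its relative offset of about 1.2 mm in tool y and 0.4 mm in tool x. I'll descend most of the way and re-measure.

>>> jog_arm:
  targets:
    - {"dx": -0.4,"dy": 1.2,"dz": 8,"rx": 0,"ry": 0,"rz": 0,"gripper": 1}
    - {"dx": -0.4,"dy": 1.2,"dz": 18,"rx": 0,"ry": 0,"rz": 0,"gripper": 1}
    - {"dx": -0.4,"dy": 1.2,"dz": 30,"rx": 0,"ry": 0,"rz": 0,"gripper": 1}
    - {"dx": -0.4,"dy": 1.2,"dz": 41,"rx": 0,"ry": 0,"rz": 0,"gripper": 1}
    - {"dx": -0.4,"dy": 1.2,"dz": 50,"rx": 0,"ry": 0,"rz": 0,"gripper": 1}
    - {"dx": -0.4,"dy": 1.2,"dz": 55,"rx": 0,"ry": 0,"rz": 0,"gripper": 1}
    - {"dx": -0.4,"dy": 1.2,"dz": 58,"rx": 0,"ry": 0,"rz": 0,"gripper": 1}
    - {"dx": -0.4,"dy": 1.2,"dz": 58,"rx": 0,"ry": 0,"rz": 0,"gripper": 1}

```text
t: 12.03
eef_pos: [0.6063, 0.234, 0.1505]
ee_rot: [-3.141, -0.001, -2.617]
force: [0.2, 0.6, -2.8]
width: 0.0218
gripper_force: 35.0
```

```bash
cat > m.py <<'E'
from h import *
from station import arm
np.set_printoptions(precision=4,suppress=True)
f=arm.grab_frame("wrist");g=arm.grab_frame("scene");S=[arm.get_state()]
for _ in range(2): arm.grab_frame("wrist");S.append(arm.get_state())
tcp=np.mean([q["eef_pos"] for q in S],0);s=S[-1];print(s["t"],tcp,s["ee_rot"],s["force"],s["qd"].round(4))
y=s["ee_rot"][2]+np.pi;c,q=np.cos(y),np.sin(y);Rz=np.array([[c,q],[-q,c]])
im=f["frame"].astype(int);P=cloud(f);zt=tcp[2]-.0644+.024
near=np.hypot(P[...,0]-.608,P[...,1]-.235)<.07
for t,m,z in(("frame",near&(abs(P[...,2]-.068)<.012)&(im[...,2]-im[...,0]>25)&(im[...,2]-im[...,1]>15),.068),("plaque",near&(abs(P[...,2]-.068)<.006)&(im.min(2)>110)&(im.max(2)-im.min(2)<40),.068),("block",near&(abs(P[...,2]-zt)<.004)&(im[...,0]-im[...,2]>30),zt)):
    v,u=np.nonzero(m);w=np.array([ray(f,a,b,z) for a,b in zip(u,v)]);L=(w[:,:2]-tcp[:2])@Rz.T*1000
    r=cv2.minAreaRect(L.astype(np.float32));print(t,len(w),np.round(r[0],1),np.round(r[1],1),round(r[2],2),"x",np.percentile(L[:,0],[0,2]).round(1),"y",np.percentile(L[:,1],[1,99]).round(1),"z",np.median(P[m][:,2]))
import sys
cv2.imwrite(f"pics/{sys.argv[1]}.png",np.vstack([f["frame"][180:430,70:570,::-1],cv2.resize(g["frame"][220:350,360:500,::-1],(500,340))]))
E
python3 m.py f6
```

```text
12.2333 [0.6069 0.2344 0.152 ] [-3.1416  0.0011 -2.6167] [-0.1562  0.8943 -0.2655] [ 0.0008 -0.002  -0.0001 -0.0007 -0.0009  0.0019]
frame 981 [-11.6  -0.1] [52.2 50.3] 89.98 x [-36.8 -36.8] y [-26.  26.] z 0.06865741924373746
plaque 8294 [-18.8  -0.1] [75.8 64.6] 90.0 x [-51.1 -50.6] y [-37.5  37.3] z 0.06834324864015534
block 3089 [-17.8  -0. ] [39.  29.4] 89.51 x [-32.4 -31.9] y [-19.2  19.2] z 0.11044627928943328
```

Lateral and yaw errors are about zero (frame y −0.1, block y 0.0). The gap is about 19.6 mm, so I'll descend 9.5 mm.

>>> jog_arm:
  targets:
    - {"dx": 0,"dy": 0,"dz": 2,"rx": 0,"ry": 0,"rz": 0,"gripper": 1}
    - {"dx": 0,"dy": 0,"dz": 4.5,"rx": 0,"ry": 0,"rz": 0,"gripper": 1}
    - {"dx": 0,"dy": 0,"dz": 7,"rx": 0,"ry": 0,"rz": 0,"gripper": 1}
    - {"dx": 0,"dy": 0,"dz": 8.5,"rx": 0,"ry": 0,"rz": 0,"gripper": 1}
    - {"dx": 0,"dy": 0,"dz": 9.5,"rx": 0,"ry": 0,"rz": 0,"gripper": 1}
    - {"dx": 0,"dy": 0,"dz": 9.5,"rx": 0,"ry": 0,"rz": 0,"gripper": 1}
    - {"dx": 0,"dy": 0,"dz": 9.5,"rx": 0,"ry": 0,"rz": 0,"gripper": 1}
    - {"dx": 0,"dy": 0,"dz": 9.5,"rx": 0,"ry": 0,"rz": 0,"gripper": 1}

```text
t: 12.9
eef_pos: [0.6066, 0.2342, 0.1421]
ee_rot: [-3.142, 0.0, -2.617]
force: [0.4, 0.2, -1.9]
width: 0.0217
gripper_force: 35.0
```

```bash
sed -i 's/(im\[...,0\]-im\[...,2\]>30),zt/(im[...,0]-im[...,2]>30)\&(im[...,0]>120),zt/' m.py; python3 m.py f7
```

```text
13.1 [0.6066 0.2343 0.1422] [ 3.1416  0.0002 -2.6168] [ 1.0538  0.212  -0.6023] [ 0.0008  0.0012 -0.0014 -0.0021  0.0016  0.0001]
frame 1254 [-12.8  -0.1] [52.3 47.3] 90.0 x [-36.4 -36.4] y [-26.   25.9] z 0.06863173116299431
plaque 8514 [-20.   -0.1] [75.7 61.7] 90.0 x [-50.8 -50.3] y [-37.4  37.4] z 0.06833456748436734
block 2803 [-16.3   0.1] [39.1 29.2] 89.75 x [-30.8 -30.3] y [-19.2  19.4] z 0.10200882257324502
```

View pics/f7.png

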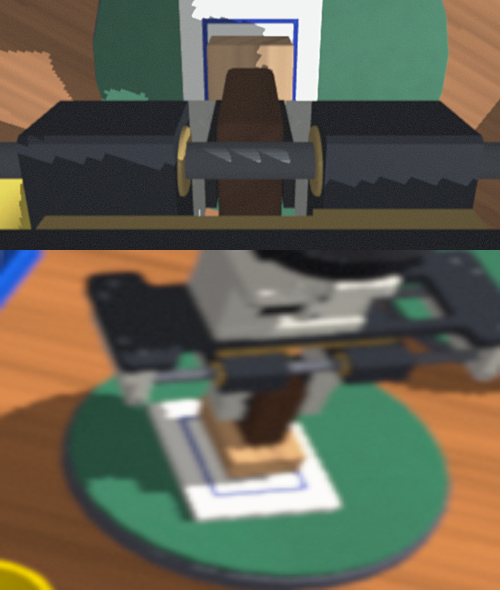

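The stamp is centred and squared over the frame: block at (−0.8, 0.1) mm against frame at (−0.4, −0.1) mm in the tool view. It is level and still, with a gap of about 10 mm, so I'm handing it in.

```bash
python3 -c "
from station import arm
print(arm.job_done())"
```

```text
the job is handed in; nothing more can be done
None
```

I opened the jaw by about 35 mm and lifted the stamp out; it is held level and still about 1 cm above the plaque, centred over the blue frame to within about 0.5 mm, and I handed the job in at about 13 s (no verdict came back).

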